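Carton into the tote, and the second tote stacked on top

ROBOT

A 6-joint arm with a two-finger parallel gripper is mounted at the origin on the work surface. World frame = base frame: x ahead of the robot, y to its left, z up, the work surface at z = 0. Lengths are in m, angles in rad, forces in N, time in s.
With the tool pointing down it reaches from about 0.35 to 0.85 m from the base axis. Payload 8.1 kg.
Tool frame: the origin (TCP) lies between the finger pads, 19 mm behind the fingertips; this is the grasp point; z points along the fingers, y is the line along which they close (so a half turn about z gives the same grasp; the last joint's range is limited). The gripper opens to 93 mm and grips with 3 to 60 N. Pads are 15 mm wide; open, the fingers measure 128 mm over their backs; the gripper's body (75 mm by 188 mm) begins 65 mm behind the grasp point.
Start: joints at [1.118, 0.13, 1.488, -0, 1.523, -0.085], TCP at [0.216, 0.56, 0.237] pointing down, gripper open.
Joint ranges: [-2.96, 2.96], [-0.89, 2.26], [0.02, 2.5], [-1.34, 4.48], [0, 2.73], [-2.66, 2.66]. Speed limits (rad/s): [2.39, 2.39, 2.79, 3.14, 3.14, 3.14].

INTERFACE

Orientations are given as a rotation vector (axis times angle).
In Python, from plant import readout, read_camera, get_calibration, job gives the robot as it stands.
- The arm moves only by the shell command python3 -m handwheel 'ROWS' [FORCE]. ROWS is JSON, a list of rows, each a list of 5 numbers: the shift along the world's x, y, z in cm, then the turn about the world's z in rad, then the closure, from 0 (fully open) to 1 (shut). In form: [[tx, ty, tz, spin, gripper], ...]. A call has 1 to 10 rows; each row shifts and turns the commanded pose from where the row before left it; what a row does not reach is not made up. A row lasts 1/8 s, in which the tool goes at most 62.5 mm and 10.7 degrees, less where a joint would pass 70% of its speed; a pose out of reach is approached as far as the arm can. A call is refused whole if a number of a shift passes 6.25 or a number of a turn 0.188, either way. A call with a gripper value outside its range is refused whole. The fingers move at their own pace and stop on an object; FORCE is the grip in N (left out, the last holds). Time passes only in rows, so rows that do not move let the fingers close. It gives the time, the measured TCP pose, the force, the opening and the grip force at its end, in the units of the state.
- readout.read_state(): the state, without advancing time (a new reading comes with each control period).
- read_camera(name): name is "side" or "top" or "wrist"; returns the picture (420x560x3 uint8, red, green, blue); there is no depth.
- get_calibration(name): a dict with "fovy" (degrees; the focal length in pixels is half the picture's height over the tangent of half this angle, whatever the lens; pixels are square), "cx", "cy" (the principal point, pixels), "pose" (4x4, takes a point from camera to world coordinates). Camera axes: x right, y down, z forward; pixel columns grow to the right and rows downward; lengths in m; the calibration is good to about 2 mm. The wrist camera is an equidistant fisheye: a pixel r from the principal point sees the ray r / f radians off the axis. A picture is of the moment at which its call begins: read the wrist's pose just before it. get_calibration takes no time and is no camera call; for the wrist camera it gives the pose at the moment of the call.
- job.close_job(): hands the job in; it is judged then, once.
The state is a dict: "t": time; "q": joint angles; "dq": joint speeds; "joint_torque": joint torques, N m; "tool_pos": TCP position; "orientation": TCP orientation; "force": force on the tool from outside, world axes, zero at the start; "wrist_torque": the same for the moment, N m; "opening": finger opening in m; "gripper_force": force on a finger pad.
Only numpy, scipy, OpenCV 4.12 (cv2) and the standard library are available. Lean on these libraries where they do the work, as an engineer would, in place of code of your own. Each camera call takes 0.05 s, during which the arm holds its last target. There are 200 camera calls.

TASK

Put the small carton upright into the tote that stands on the plywood board. Then turn the other tote so that its cut-down end is opposite to the cut-down end of the one below, and stack it squarely on top so that it stands on the lower tote's rim and does not sink in onto the carton. Set things down rather than drop them, keep the lower tote on its board, and leave the other things on the bench where they are.

Things in the scene. Friction and masses are not known exactly. Their poses are not given: they have to be found in the camera images.
- board: Fixed plywood board on the bench, 230 x 180 x 12 mm; origin at the centre of its underside. The lower tote stands on it.
- lower_tote: Dark grey open stack-nest tote, loose on the plywood board, its long side along the board's; 190 (x) x 132 (y) mm at the rim, 80 high, about 0.26 kg. Origin: centre of its underside; +x to the cut-down end, z up. Walls 4 mm, sloping: inside 165 x 97 mm at the floor (4 mm thick), 182 x 124 at the rim. Stacked, the upper tote's underside is 70 mm above this one's.
- upper_tote: The other tote, on the bench; same shape and frame as lower_tote, 0.2 to 0.35 kg. Its cut-down end starts within about 90 degrees of the lower one's heading, so it needs a turn of 90 to 180 degrees. With the ends opposite it stands on the rim, its bottom 10 mm inside the mouth with about 3 mm play. Same ends together: it sinks in (nests), to about 46 mm, or onto the carton at 59 mm.
- lower_tote_dip (a point): Middle of the cut-down edge of the lower tote, at its (93, 0, 46) mm: this end wall is only 46 mm high over its middle 72 mm and carries a paper card; the other walls are 80 mm high.
- upper_tote_dip (a point): The same point on the upper tote, at its (93, 0, 46) mm.
- upper_tote_foot (a point): One of four feet low on the upper tote's long sides, at its (58, 61, 10) mm: underside of the foot. Feet at x = +58 and -30 mm, 22 mm long, out to y = +-69 mm. Straight above each, the wall bulges into an open channel in the rim (34 mm long, out to y = +-74 mm) that takes the foot of another tote if the ends match.
- upper_tote_grip_left (a point): Upper tote's grip lug, middle of the +y long side, at its (0, 64, 73) mm. The lug is 28 mm long in x, 12 mm thick, upright faces at y = 58 (inside) and 70 mm, from z = 54 to 80 mm (rim). A good TCP point, fingers down, closing along the tote's y; no deeper, or the inner fingertip meets the sloping wall. Grip firmly (about 45 N): the tote hangs off-centre.
- upper_tote_grip_right (a point): The same lug on the -y side, at its (0, -64, 73) mm.
- carton: Small closed cardboard carton 84 (x) x 50 (y) x 55 (z) mm, rigid, about 0.13 to 0.25 kg, upright on the bench; origin at the centre of its underside. In the tote, with its long side along the tote's, it leaves about 27 mm beside it for each finger.
- tape: Bystander, loose, to be left alone: cardboard tape core, ring 90 mm across, 24 mm high, flat on the bench; origin at the middle of its underside.
- pencil_pot: Bystander, loose, to be left alone: empty steel pot, 68 mm across, 85 mm high; origin at the middle of its underside.
- flat_box: Bystander, loose, to be left alone: flat cardboard box 120 x 85 x 30 mm; origin at the middle of its underside.
- brush: Bystander, loose, to be left alone: hand brush lying on the bench; origin at the middle of its underside.
- jar: Bystander, loose, to be left alone: jar with a white lid, 60 mm across, 75 mm high; origin at the middle of its underside.
- paperweight: Bystander, loose, to be left alone: dark steel paperweight block 100 x 50 x 30 mm; origin at the middle of its underside.
Mind the look-alikes: they are no part of the job. What is shaped like the carton but orange is not meant. What is shaped like the upper_tote but red is not meant.

How it is judged:
By the outcome, as a careful person would: the job done as asked, in the order asked, and still so for the second after the job is handed in, with the robot touching nothing.
It also fails if it takes over 64 s, if anything falls off the work surface, if the arm or the gripper's body presses on something with over 40 N, if the wrist force passes 120 N, or if a joint passes its speed limit or range.

## Working session

There is one attempt and no reset: what is moved stays moved. The work goes in short steps, Python scripts to look and compute and a shell command to move; the robot and the scene stay as the last step left them, time stands still between calls to the robot, and variables do not carry over. Pictures are saved under pics/ and viewed, at most 10 in all, crops included, and the job is handed in when it is done.

```bash
ls; mkdir -p pics; python3 - <<'E'
from plant import readout, read_camera, get_calibration
import cv2,numpy as np
for n in("top","side"):
    im=read_camera(n)[:,:,::-1]; cv2.imwrite(f"pics/{n}0.png",cv2.resize(im,None,fx=1.4,fy=1.4,interpolation=cv2.INTER_CUBIC))
    c=get_calibration(n);print(n,c["fovy"],c["cx"],c["cy"],np.round(c["pose"],3).tolist())
print(readout.read_state())
E
```

```text
pics
top 51.87641884800829 281.0351054510447 213.20883066193215 [[0.02, -0.99, 0.141, 0.364], [-1.0, -0.02, 0.003, -0.017], [0.0, -0.141, -0.99, 1.145], [0.0, 0.0, 0.0, 1.0]]
side 56.543391716217315 283.321938442845 210.4705222598098 [[0.906, -0.319, 0.277, 0.148], [-0.422, -0.655, 0.627, -0.838], [-0.019, -0.685, -0.728, 1.04], [0.0, 0.0, 0.0, 1.0]]
{'t': 0.1, 'q': array([ 1.11760749e+00,  1.31080703e-01,  1.48910961e+00,  6.47999470e-06,
        1.52300601e+00, -8.54378273e-02]), 'dq': array([-9.46823928e-06, -2.48163966e-03, -3.08703989e-03, -1.09241196e-04,
       -7.60218114e-04, -9.30834879e-04]), 'joint_torque': array([ 1.03811584e-03, -5.61327195e+01, -4.93108642e+01,  7.70276436e-02,
        2.88218865e-02, -2.70975221e-05]), 'tool_pos': array([0.21550766, 0.55947067, 0.23652864]), 'orientation': array([-5.74333444e-01, -3.08820654e+00,  2.42519803e-03]), 'force': array([0.33698023, 0.17516943, 0.01764626]), 'wrist_torque': array([-0.03856207,  0.03671042,  0.03884326]), 'gripper_force': 0.0, 'opening': 0.09278218358409894}
```

View pics/top0.png

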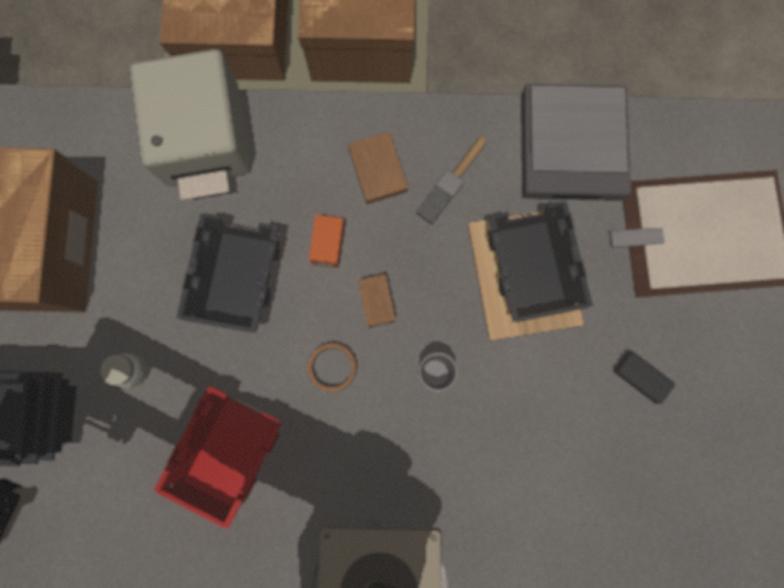

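View pics/side0.png

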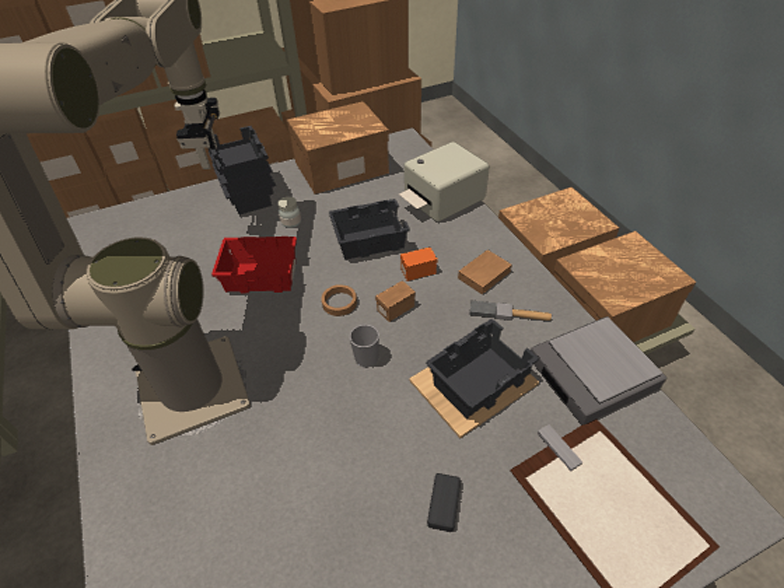

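Top view: the lower tote is at about (540,262) on the board, the free grey tote at (230,272), the carton at (377,300), the orange decoy at (327,240) and the pot at (437,370). I need closer crops to read the tote ends.

```bash
python3 - <<'E'
from plant import read_camera
import cv2,numpy as np
im=read_camera("top")[:,:,::-1]
cv2.imwrite("pics/raw.png",im)
k=lambda r0,c0,h,w,s:cv2.convertScaleAbs(cv2.resize(im[r0:r0+h,c0:c0+w],(w*s,h*s),interpolation=cv2.INTER_CUBIC),alpha=1.8,beta=10)
# two tote crops side by side, 100 x 130 each x4
cv2.imwrite("pics/totes.png",np.hstack([k(140,118,110,100,4),k(140,328,110,100,4)]))
cv2.imwrite("pics/carton.png",k(185,240,55,60,8))
E
```

```text
(no output)
```

View pics/totes.png

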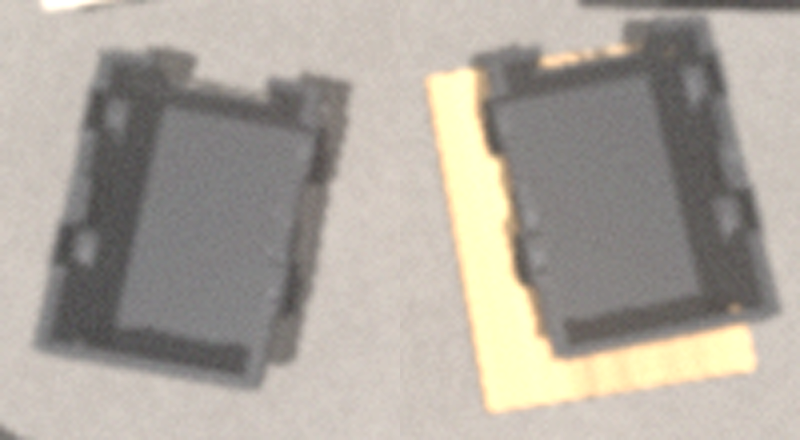

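View pics/carton.png

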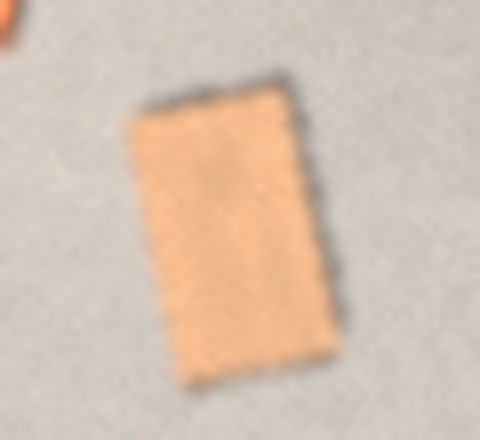

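The dips of both totes face away from the robot (+x, at the top), so the free tote needs about a 180° turn. I'll fit the poses from the corners I picked.

```bash
cat > h.py <<'E'
import numpy as np, cv2
from scipy.optimize import least_squares
from plant import readout, read_camera, get_calibration
def proj(P,c,fish=False):
    T=np.linalg.inv(c["pose"]); p=np.atleast_2d(P)@T[:3,:3].T+T[:3,3]
    f=210/np.tan(np.radians(c["fovy"]/2)); r=np.hypot(p[:,0],p[:,1])
    s=f*np.arctan2(r,p[:,2])/np.maximum(r,1e-9) if fish else f/p[:,2]
    return np.c_[c["cx"]+s*p[:,0],c["cy"]+s*p[:,1]]
def place(p,L,z0=0):
    L=np.asarray(L,float)/1000; a,b=np.cos(p[2]),np.sin(p[2])
    return np.c_[p[0]+a*L[:,0]-b*L[:,1],p[1]+b*L[:,0]+a*L[:,1],z0+L[:,2]]
def fit(L,px,c,z0,p0,fish=False):
    r=least_squares(lambda p:(proj(place(p,L,z0),c,fish)-px).ravel(),p0,loss="soft_l1",x_scale=[.01,.01,.1])
    return r.x, (proj(place(r.x,L,z0),c,fish)-px)
def show(p,L,c,z0,im,s,off,col,fish=False):
    q=(proj(place(p,L,z0),c,fish)-off+.5)*s
    cv2.polylines(im,[np.int32(q*8)],True,col,1,cv2.LINE_AA,3)
RIM=[(95,66,80),(95,-66,80),(-95,-66,80),(-95,66,80)]
FLO=[(82.5,48.5,4),(82.5,-48.5,4),(-82.5,-48.5,4),(-82.5,48.5,4)]
CAR=[(42,25,55),(42,-25,55),(-42,-25,55),(-42,25,55)]
E
cat > m1.py <<'E'
from h import *
c=get_calibration("top"); im=cv2.imread("pics/raw.png")
g=lambda a,s,o:(np.array(a)+.5)/s-.5+o
up=g([(103,52),(318,85),(262,388),(37,348),(163,105),(315,130),(118,327)],4,(118,140))
lo=g([(75,58),(305,20),(378,312),(160,355),(97,105),(248,75),(300,290)],4,(328,140))
ca=g([(130,118),(285,85),(337,350),(185,385)],8,(240,185))
out=[]
for n,px,L,z0,p0,off in (("up",up,RIM+FLO[:2]+FLO[3:],0,(.55,.23,-.15),(118,140)),("low",lo,RIM+FLO[:3],.012,(.55,-.25,.15),(328,140)),("car",ca,CAR,0,(.5,0,.2),(240,185))):
    p,r=fit(L,px,c,z0,p0); print(n,np.round(p,4),np.round(r,1).tolist())
    w,h=(60,55) if n=="car" else (100,110)
    v=cv2.resize(im[off[1]:off[1]+h,off[0]:off[0]+w],None,fx=4,fy=4,interpolation=cv2.INTER_CUBIC); v=cv2.convertScaleAbs(v,alpha=1.8,beta=10)
    if n=="car": show(p,CAR,c,z0,v,4,off,(0,255,0))
    else: 
        show(p,RIM,c,z0,v,4,off,(0,255,0)); show(p,FLO,c,z0,v,4,off,(0,0,255)); out.append(v)
cv2.imwrite("pics/fit.png",np.hstack(out))
E
python3 m1.py
```

```text
up [ 0.5601  0.2819 -0.144 ] [[2.0, 0.2], [-0.8, 0.2], [-1.4, -1.8], [2.6, -0.4], [1.1, 0.2], [-1.8, -0.3], [-0.3, 4.4]]
low [ 0.5887 -0.2711  0.2241] [[4.1, 0.3], [-2.4, -0.4], [-2.0, -0.2], [0.2, -0.2], [1.5, -0.4], [-1.1, -0.0], [0.7, 5.8]]
car [0.5172 0.0168 0.2253] [[0.2, 0.5], [-0.1, 0.8], [0.1, -0.5], [-0.2, -0.8]]
```

View pics/fit.png

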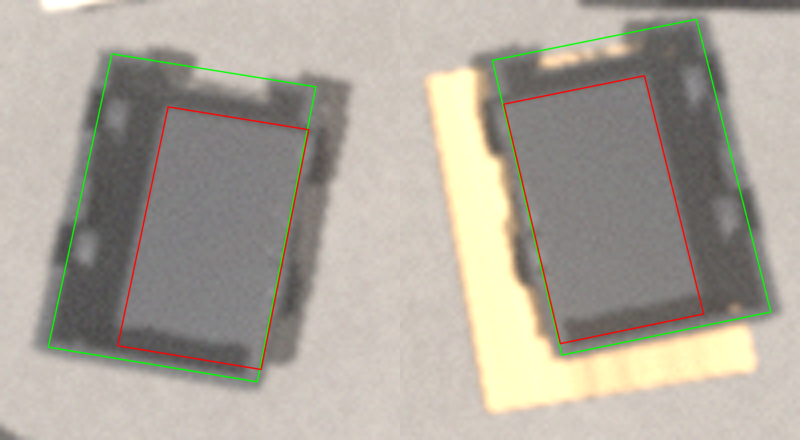

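The fits agree to a few mm. Moving above the carton, with a turn of +0.59 rad to bring the closing axis along its short side.

```bash
python3 -m handwheel '[[3.0,-5.4,0,0.148,0],[3.0,-5.4,0,0.148,0],[3.0,-5.4,0,0.148,0],[3.0,-5.4,0,0.149,0],[3.0,-5.4,0,0,0],[3.0,-5.4,0,0,0],[3.0,-5.4,0,0,0],[3.0,-5.4,0,0,0],[3.0,-5.4,0,0,0],[3.0,-5.4,0,0,0]]' 30; python3 -m handwheel '[[0.1,-0.3,0,0,0],[0,0,0,0,0]]'; python3 - <<'E'
from h import *
s=readout.read_state();o=s["orientation"];print(s["t"],s["tool_pos"],2*np.arctan2(o[1],o[0])-np.pi/2)
c=get_calibration("wrist");im=read_camera("wrist")[:,:,::-1].copy();cv2.imwrite("pics/w1raw.png",im)
print(c["fovy"],np.round(c["pose"],3).tolist())
show([.5172,.0168,.2253],CAR,c,0,im,1,0,(0,255,0),True)
show([.5887,-.2711,.2241],RIM,c,.012,im,1,0,(0,255,0),True)
show([.5601,.2819,-.144],RIM,c,0,im,1,0,(0,255,0),True)
cv2.imwrite("pics/w1.png",cv2.resize(im,None,fx=1.4,fy=1.4,interpolation=cv2.INTER_CUBIC))
E
```

```text
t: 1.4
tool_pos: [0.5163, 0.0179, 0.2374]
orientation: [-0.353, 3.122, 0.0]
force: [0.7, 0.4, -0.3]
opening: 0.0932
gripper_force: 0.0
t: 1.65
tool_pos: [0.5164, 0.0168, 0.237]
orientation: [0.351, -3.121, -0.001]
force: [-0.8, 0.4, -1.1]
opening: 0.0931
gripper_force: 0.0
1.65 [0.51636469 0.01683932 0.23698222] -4.488388697081476
65.70646984690485 [[-0.222, 0.931, 0.289, 0.436], [0.975, 0.211, 0.067, -0.002], [0.002, 0.297, -0.955, 0.384], [0.0, 0.0, 0.0, 1.0]]
```

View pics/w1.png

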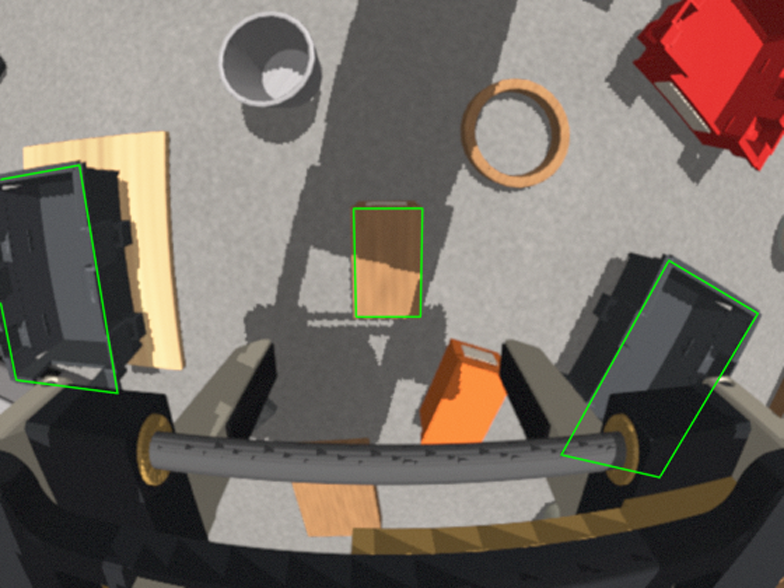

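The wrist view agrees with the carton fit (green outline at (388,262)), and the fingers clear the orange box. Descending and gripping.

```bash
python3 -m handwheel '[[0,0,-5,0,0.2],[0,0,-5,0,0.2],[0,0,-4,0,0.2],[0,0,-3,0,0.2],[0,0,-1.5,0,0.2],[0,0,-1,0,0.2],[0,0,0,0,0.2]]' 30;  python3 -m handwheel '[[0,0,0,0,1],[0,0,0,0,1],[0,0,0,0,1],[0,0,0,0,1],[0,0,0,0,1],[0,0,0,0,1]]' 30; python3 -m handwheel '[[0,0,2,0,1],[0,0,4,0,1],[0,0,5,0,1],[0,0,5,0,1],[0,0,2,0,1],[0,0,0,0,1]]'
```

```text
t: 2.58
tool_pos: [0.5168, 0.0173, 0.0427]
orientation: [-0.354, 3.121, 0.0]
force: [0.5, 0.6, 0.5]
opening: 0.0743
gripper_force: 0.0
t: 3.32
tool_pos: [0.5172, 0.0168, 0.0431]
orientation: [-0.353, 3.121, -0.0]
force: [-1.0, -0.0, 5.7]
opening: 0.0498
gripper_force: 30.0
t: 4.08
tool_pos: [0.5173, 0.0168, 0.2228]
orientation: [-0.353, 3.12, -0.0]
force: [-0.4, 0.1, -2.5]
opening: 0.0503
gripper_force: 30.0
```

```bash
python3 -m handwheel '[[2,-3,0,0,1],[3,-4,0,0,1],[2,-3,0,0,1],[1,-2,0,0,1],[0,0,0,0,1],[0,0,0,0,1]]'; python3 - <<'E'
from h import *
c=get_calibration("wrist");im=read_camera("wrist")[:,:,::-1].copy();cv2.imwrite("pics/w2raw.png",im)
np.save("w2.npy",c["pose"])
im=cv2.convertScaleAbs(im[20:320,0:400],alpha=1.5)
im=cv2.resize(im,None,fx=2,fy=2,interpolation=cv2.INTER_CUBIC)
show([.5887,-.2711,.2241],RIM,c,.012,im,2,(0,20),(0,255,0),True)
show([.5887,-.2711,.2241],FLO,c,.012,im,2,(0,20),(0,0,255),True)
cv2.imwrite("pics/w2.png",im)
E
```

```text
t: 4.82
tool_pos: [0.5955, -0.1024, 0.2198]
orientation: [0.352, -3.118, -0.003]
force: [-0.2, 0.4, -3.1]
opening: 0.05
gripper_force: 30.0
```

View pics/w2.png

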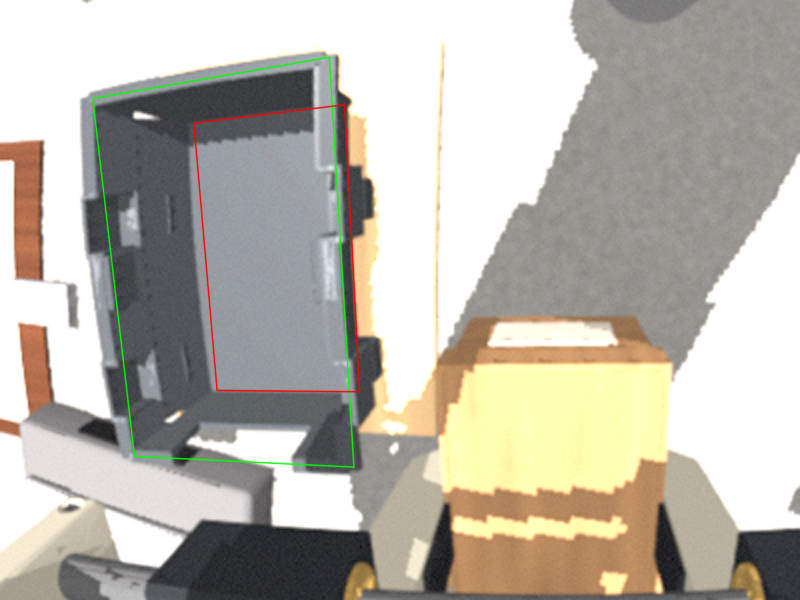

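```bash
cat > m2.py <<'E'
from h import *
c=get_calibration("wrist");c["pose"]=np.load("w2.npy")
px=(np.array([(358,468),(125,458),(82,97),(335,55),(217,390)])+.5)/2-.5+(0,20)
for hy in (66,69.5):
    L=[(95,hy,80),(95,-hy,80),(-95,-hy,80),(-95,hy,80),FLO[1]]
    p,r=fit(L,px,c,.012,(.589,-.271,.224),True);print(hy,np.round(p,4),np.round(r,1).tolist())
    p,r=fit(L[:4],px[:4],c,.012,(.589,-.271,.224),True);print(hy,np.round(p,4),np.round(r,1).tolist())
E
python3 m2.py; python3 -c "
from h import *
s=readout.read_state();print(s['tool_pos'])"
```

```text
66 [ 0.5886 -0.2694  0.2215] [[-1.1, -0.4], [5.3, -1.1], [6.3, 0.1], [-1.3, 0.9], [0.6, -0.1]]
66 [ 0.5885 -0.269   0.2232] [[-0.6, -0.5], [5.7, -1.0], [6.5, 0.2], [-1.0, 0.8]]
69.5 [ 0.589  -0.2719  0.2233] [[-0.0, -0.6], [1.3, -1.5], [1.9, 1.2], [-0.4, 0.5], [-1.0, -0.2]]
69.5 [ 0.5889 -0.2722  0.2211] [[-0.5, -0.7], [0.9, -1.7], [1.8, 0.9], [-0.4, 0.5]]
[ 0.59575324 -0.10218331  0.22062471]
```

```bash
python3 -m handwheel '[[-0.2,-4,0,0,1],[-0.2,-5,0,0,1],[-0.2,-5,0,0,1],[-0.1,-2.9,0,0,1],[0,0,0,0,1],[0,0,0,0,1],[0,0,0,0,1]]'
```

```text
t: 5.75
tool_pos: [0.59, -0.2706, 0.2224]
orientation: [-0.356, 3.121, 0.0]
force: [-0.4, -0.5, -1.8]
opening: 0.0498
gripper_force: 30.0
```

```bash
python3 -m handwheel '[[-0.1,-0.1,-4,0,1],[0,0,-5,0,1],[0,0,-4,0,1],[0,0,-1.5,0,1],[0,0,-1,0,1],[0,0,-0.5,0,1],[0,0,0,0,1],[0,0,0,0,1]]'
```

```text
t: 6.75
tool_pos: [0.5895, -0.2736, 0.0638]
orientation: [-0.353, 3.12, -0.002]
force: [-0.3, -0.3, -1.2]
opening: 0.0499
gripper_force: 30.0
```

```bash
python3 -m handwheel '[[0,0.1,-0.2,0,1],[0,0,-0.2,0,1],[0,0,-0.1,0,1],[0,0,0,0,1],[0,0,0,0,1]]'
```

```text
t: 7.38
tool_pos: [0.5891, -0.2722, 0.0594]
orientation: [-0.353, 3.121, -0.001]
force: [-5.6, 3.7, 10.5]
opening: 0.05
gripper_force: 30.0
```

```bash
python3 -m handwheel '[[0,0,0,0,0.35],[0,0,0,0,0.35],[0,0,0,0,0.35],[0,0,1,0,0.35],[0,0,3,0,0.35],[0,0,5,0,0.35],[0,0,6,0,0.35],[0,0,4,0,0.35],[0,0,0,0,0.35],[0,0,0,0,0.35]]'; python3 - <<'E'
from h import *
im=read_camera("top")[:,:,::-1].copy();cv2.imwrite("pics/t2raw.png",im)
E
```

```text
t: 8.62
tool_pos: [0.5885, -0.272, 0.2472]
orientation: [0.353, -3.122, -0.0]
force: [0.2, -0.6, -0.9]
opening: 0.0605
gripper_force: 0.0
```

```bash
python3 -m handwheel '[[0,4,0,-0.12,0.35],[0,5,0,-0.13,0.35],[0,5,0,-0.12,0.35],[0,3,0,0,0.35],[0,0,0,0,0.35],[0,0,0,0,0.35]]'; python3 - <<'E'
from h import *
c=get_calibration("wrist");np.save("w3.npy",c["pose"]);cv2.imwrite("pics/w3raw.png",read_camera("wrist")[:,:,::-1])
E
python3 -m handwheel '[[0,4,0,0,0.35],[0,6,0,0,0.35],[0,6,0,0,0.5],[0,4,0,0,0.5],[0,1,0,0,0.5],[0,0,0,0,0.5],[0,0,0,0,0.5]]'; python3 - <<'E'
from h import *
c=get_calibration("wrist");np.save("w4.npy",c["pose"]);cv2.imwrite("pics/w4raw.png",read_camera("wrist")[:,:,::-1])
a=cv2.imread("pics/w3raw.png");b=cv2.imread("pics/w4raw.png")
print(c["pose"][:3,3])
p=[.5601,.2819,-.144]
b=cv2.resize(b[20:320,280:560],None,fx=2,fy=2,interpolation=cv2.INTER_CUBIC)
show(p,RIM,c,0,b,2,(280,20),(0,255,0),True)
a=cv2.resize(a[20:320,:240],(240,300))
cv2.imwrite("pics/w34.png",cv2.convertScaleAbs(np.hstack([b,np.vstack([a,0*a])]),alpha=1.4))
E
```

```text
t: 9.43
tool_pos: [0.5882, -0.1025, 0.2461]
orientation: [-0.227, -3.131, 0.0]
force: [0.1, -0.4, 0.2]
opening: 0.0604
gripper_force: 0.0
t: 10.35
tool_pos: [0.589, 0.1061, 0.2472]
orientation: [-0.23, -3.133, 0.001]
force: [-0.4, 0.1, 0.5]
opening: 0.0469
gripper_force: 0.0
[0.50682967 0.11803753 0.39454611]
```

View pics/w34.png

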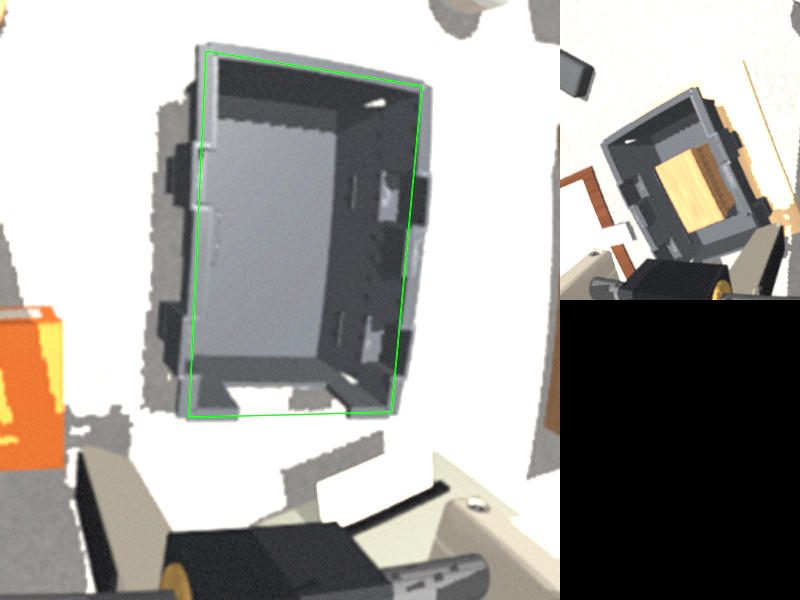

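Inset: the carton stands upright in the middle of the lower tote. Main view: the upper tote's rim corners are at (198,45), (431,87), (396,415) and (182,418). I'll refit with these.

```bash
cat > m3.py <<'E'
from h import *
c=get_calibration("wrist");c["pose"]=np.load("w4.npy")
px=(np.array([(396,415),(182,418),(198,45),(431,87)])+.5)/2-.5+(280,20)
for hy in (66,69.5):
    L=[(95,hy,80),(95,-hy,80),(-95,-hy,80),(-95,hy,80)]
    p,r=fit(L,px,c,0,(.56,.282,-.144),True);print(hy,np.round(p,4),np.round(r,1).tolist(),"R",place(p,[(0,-64,73)]),"L",place(p,[(0,64,73)]))
s=readout.read_state();o=s["orientation"];print(s["tool_pos"],2*np.arctan2(o[1],o[0])-np.pi/2)
E
python3 m3.py
```

```text
66 [ 0.5605  0.2796 -0.152 ] [[-4.8, -0.9], [0.4, -0.6], [2.2, 2.7], [-6.0, -0.0]] R [[0.55077971 0.21633252 0.073     ]] L [[0.57016076 0.34285672 0.073     ]]
69.5 [ 0.5604  0.2824 -0.1487] [[-0.5, -1.5], [0.0, -0.8], [1.1, 2.3], [-2.0, 0.3]] R [[0.55095804 0.21905951 0.073     ]] L [[0.56991699 0.34564765 0.073     ]]
[0.58895871 0.10614974 0.24732398] -4.859202555888022
```

```bash
python3 -m handwheel '[[-1,3,0,0,0.5],[-1.5,4,0,0,0.5],[-1.3,3.2,0,0,0.5],[0,1.1,-3,0,0.5],[0,0,-5,0,0.5],[0,0,-2,0,0.5],[0,0,0,0,0.5],[0,0,0,0,0.5]]'; python3 - <<'E'
from h import *
c=get_calibration("wrist");im=read_camera("wrist")[:,:,::-1].copy()
p=[.5604,.282,-.149]
for y in (-58,-70): show(p,[(14,y,80),(-14,y,80)],c,0,im,1,0,(0,255,0),True)
cv2.imwrite("pics/w5.png",cv2.convertScaleAbs(cv2.resize(im[150:400,130:430],None,fx=2.4,fy=2.4,interpolation=cv2.INTER_CUBIC),alpha=1.6,beta=15))
E
```

```text
t: 11.4
tool_pos: [0.5521, 0.2207, 0.1496]
orientation: [0.228, 3.131, 0.002]
force: [-0.6, -0.0, 0.5]
opening: 0.047
gripper_force: 0.0
```

View pics/w5.png

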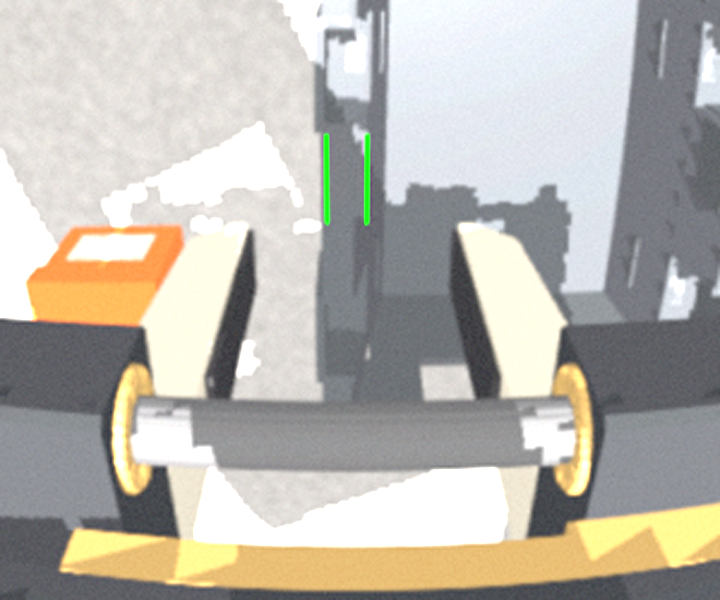

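```bash
python3 -m handwheel '[[-0.1,-0.1,-3,0,0.5],[0,0,-3,0,0.5],[0,0,-1.2,0,0.5],[0,0,-0.4,0,0.5],[0,0,0,0,0.5],[0,0,0,0,0.5]]' 45; python3 -m handwheel '[[0,0,0,0,1],[0,0,0,0,1],[0,0,0,0,1],[0,0,0,0,1],[0,0,0,0,1],[0,0,0,0,1],[0,0,0,0,1]]' 50
```

```text
t: 12.2
tool_pos: [0.5507, 0.2202, 0.0728]
orientation: [0.227, 3.131, 0.001]
force: [-0.4, 0.3, -0.2]
opening: 0.0462
gripper_force: 0.0
t: 13.08
tool_pos: [0.5502, 0.22, 0.0719]
orientation: [0.227, 3.132, 0.001]
force: [0.6, -1.6, 4.8]
opening: 0.0133
gripper_force: 49.5
```

```bash
python3 -m handwheel '[[0,0,0.5,0,1],[0,0,1,0,1],[0,0,2,0,1],[0,0,3,0,1],[0,0,4,0,1],[0,0,4,0,1],[0,0,3,0,1],[0,0,1,0,1],[0,0,0,0,1],[0,0,0,0,1]]'; python3 - <<'E'
from h import *
im=read_camera("side")[:,:,::-1].copy()
w=read_camera("wrist")[:,:,::-1].copy()
a=cv2.resize(im[40:240,100:400],None,fx=1.3,fy=1.3); b=cv2.resize(w,(390,292))
cv2.imwrite("pics/s6.png",cv2.convertScaleAbs(np.hstack([a,cv2.resize(w,(a.shape[0]*4//3,a.shape[0]))]),alpha=1.4))
print(readout.read_state()["wrist_torque"])
E
```

```text
t: 14.32
tool_pos: [0.5489, 0.2196, 0.2545]
orientation: [-0.227, -3.131, 0.002]
force: [0.6, 0.8, -2.9]
opening: 0.013
gripper_force: 49.8
[-0.22878258  0.01947831 -0.00210711]
```

View pics/s6.png

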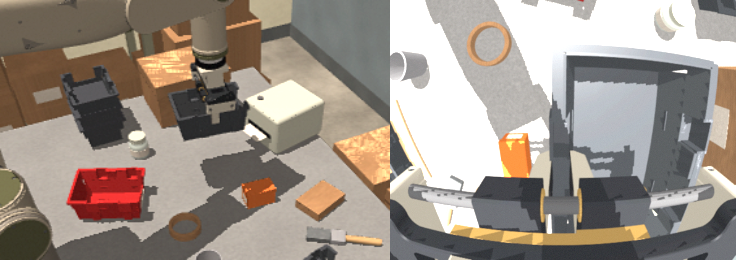

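```bash
python3 -m handwheel '[[0,-1,2,0,1],[0,-2,2,0,1],[0,-2.5,0,0,1],[0,-2.5,0,-0.05,1],[0,-2.5,0,-0.1,1],[0,-2.5,0,-0.13,1],[0,-2.5,0,-0.14,1],[0,-2.5,0,-0.14,1],[0,-2,0,-0.14,1],[0,-2,0,-0.14,1]]'; python3 -m handwheel '[[0,-2,0,-0.15,1],[0,-2,0,-0.15,1],[0,-2,0,-0.15,1],[0,-2,0,-0.15,1],[0,-2,0,-0.15,1],[0,-2,0,-0.15,1],[0,-2,0,-0.15,1],[0,-2,0,-0.15,1],[0,-2,0,-0.15,1],[0,-1,0,-0.15,1]]';python3 -m handwheel '[[0.5,-1,0,-0.15,1],[1,-0.5,0,-0.14,1],[0.7,-0.4,0,-0.09,1],[0.5,0,0,-0.05,1],[0,0,0,0,1],[0,0,0,0,1],[0,0,0,0,1]]'; python3 - <<'E'
from h import *
s=readout.read_state();o=s["orientation"];print(s["tool_pos"],2*np.arctan2(o[1],o[0])-np.pi/2,s["q"])
E
```

```text
t: 15.68
tool_pos: [0.5498, -0.0023, 0.2987]
orientation: [1.492, 2.762, 0.001]
force: [0.0, -0.5, -2.8]
opening: 0.0133
gripper_force: 49.8
t: 16.92
tool_pos: [0.5492, -0.1926, 0.2986]
orientation: [2.975, 1.003, 0.002]
force: [-0.6, -0.1, -2.9]
opening: 0.0134
gripper_force: 49.8
t: 17.8
tool_pos: [0.5765, -0.2094, 0.2969]
orientation: [3.121, 0.356, 0.001]
force: [-0.7, -0.1, -3.2]
opening: 0.0131
gripper_force: 49.8
[ 0.57648868 -0.20937505  0.29694193] -1.3435668407803545 [-4.31948158e-01  1.49236514e-01  1.36010949e+00 -7.42600931e-06
  1.63175916e+00  9.11618229e-01]
```

No pictures are left to view, so I'll check numerically whether the lower tote moved during the carton placing. The rim is rectified from the wrist shots before and after, then aligned with ECC.

```bash
python3 - <<'E'
from h import *
p=(.589,-.2715,.223)
X,Y=np.meshgrid(np.arange(-115,116.),np.arange(-90,91.))
L=np.c_[X.ravel(),Y.ravel(),0*X.ravel()+80]
def rect(n,f):
    c=get_calibration("wrist");c["pose"]=np.load(n)
    q=proj(place(p,L,.012),c,True).reshape(*X.shape,2).astype(np.float32)
    return cv2.cvtColor(cv2.remap(cv2.imread(f),q[...,0],q[...,1],cv2.INTER_LINEAR),cv2.COLOR_BGR2GRAY)
a,b=rect("w2.npy","pics/w2raw.png"),rect("w3.npy","pics/w3raw.png")
for lim in (20,40,60):
    m=((abs(X)<103)&(abs(Y)<78)&~((abs(X)<86)&(abs(Y)<57))&(X<lim)).astype(np.uint8)*255
    W=np.eye(2,3,dtype=np.float32)
    try:
        cc,W=cv2.findTransformECC(a,b,W,cv2.MOTION_EUCLIDEAN,(3,200,1e-6),m,5)
        d=W@[115,90,1]-[115,90];print(lim,round(cc,3),"shift mm",d.round(2),"rot",W[1,0].round(4))
    except cv2.error as e: print(lim,"fail")
E
```

```text
20 0.974 shift mm [0.44 0.75] rot -0.0004
40 0.974 shift mm [0.41 0.78] rot -0.001
60 0.967 shift mm [0.63 0.75] rot 0.0003
```

The lower tote has moved less than 1 mm. Lowering to just above the rim, then feeling for it.

```bash
python3 -m handwheel '[[-0.05,0.1,-2,0,1],[0,0,-3,0,1],[0,0,-3,0,1],[0,0,-2.5,0,1],[0,0,-1.5,0,1],[0,0,-0.6,0,1],[0,0,0,0,1],[0,0,0,0,1]]'; python3 -m handwheel '[[0,0,-0.3,0,1],[0,0,-0.3,0,1],[0,0,-0.2,0,1],[0,0,0,0,1]]'
```

```text
t: 18.8
tool_pos: [0.5769, -0.2084, 0.1717]
orientation: [3.12, 0.356, 0.003]
force: [0.2, -0.5, -4.5]
opening: 0.0132
gripper_force: 49.8
t: 19.3
tool_pos: [0.576, -0.208, 0.1621]
orientation: [-3.121, -0.355, 0.001]
force: [0.6, -0.3, -2.8]
opening: 0.0134
gripper_force: 49.8
```

```bash
python3 -m handwheel '[[0,0,-0.2,0,1],[0,0,-0.1,0,1],[0,0,0,0,1]]'; python3 -m handwheel '[[0,0,-0.2,0,1],[0,0,-0.1,0,1],[0,0,0,0,1]]'
```

```text
t: 19.68
tool_pos: [0.5761, -0.2081, 0.1593]
orientation: [-3.121, -0.355, 0.0]
force: [0.0, -0.5, -4.1]
opening: 0.0132
gripper_force: 49.8
t: 20.05
tool_pos: [0.5763, -0.2081, 0.1566]
orientation: [3.121, 0.356, 0.0]
force: [-0.2, 0.7, -1.8]
opening: 0.0135
gripper_force: 49.8
```

Now in the mouth (underside about 84.7 mm, below the 92 mm rim) with no side load. Lowering the last 3 mm.

```bash
python3 -m handwheel '[[0,0,-0.15,0,1],[0,0,0,0,1],[0,0,0,0,1]]'; python3 -m handwheel '[[0,0,-0.1,0,1],[0,0,0,0,1],[0,0,0,0,1]]'
```

```text
t: 20.42
tool_pos: [0.5765, -0.2081, 0.1554]
orientation: [3.121, 0.356, 0.001]
force: [-0.5, 1.3, 1.9]
opening: 0.0135
gripper_force: 49.9
t: 20.8
tool_pos: [0.5765, -0.2082, 0.1544]
orientation: [3.121, 0.356, 0.001]
force: [-1.4, 2.8, 5.0]
opening: 0.0136
gripper_force: 50.0
```

```bash
python3 -m handwheel '[[0,0,-0.1,0,1],[0,0,0,0,1],[0,0,0,0,1]]'; python3 -m handwheel '[[0,0,-0.1,0,1],[0,0,0,0,1],[0,0,0,0,1]]'
```

```text
t: 21.18
tool_pos: [0.5766, -0.2078, 0.154]
orientation: [3.121, 0.356, 0.002]
force: [-2.0, 5.7, 9.2]
opening: 0.0132
gripper_force: 50.1
t: 21.55
tool_pos: [0.5768, -0.2078, 0.1536]
orientation: [3.121, 0.356, 0.002]
force: [-3.2, 6.6, 13.0]
opening: 0.0132
gripper_force: 50.2
```

```bash
python3 -m handwheel '[[0,0,0,0,0.6],[0,0,0,0,0.6],[0,0,0,0,0.6],[0,0,0,0,0.6],[0,0,1,0,0.6],[0,0,3,0,0.6],[0,0,5,0,0.6],[0,0,4,0,0.6],[0,0,0,0,0.6],[0,0,0,0,0.6]]'; python3 -m handwheel '[[0,4,0,0,0.6],[0,5,0,0,0.6],[0,5,0,0,0.6],[0,4,0,0,0.6],[0,0,0,0,0.6],[0,0,0,0,0.6]]'; python3 - <<'E'
from h import *
c=get_calibration("wrist");im=read_camera("wrist")[:,:,::-1].copy();cv2.imwrite("pics/w9raw.png",im);np.save("w9.npy",c["pose"])
# compare upper tote's rim now with its rim in w4 (same tote, same frame), rectified at z of rim
X,Y=np.meshgrid(np.arange(-115,116.),np.arange(-90,91.))
L=np.c_[X.ravel(),Y.ravel(),0*X.ravel()+80]
def rect(cp,im,p,z0,off=0):
    c["pose"]=cp;q=proj(place(p,L+[0,0,off],z0),c,True).reshape(*X.shape,2).astype(np.float32)
    return cv2.cvtColor(cv2.remap(im,q[...,0],q[...,1],cv2.INTER_LINEAR),cv2.COLOR_BGR2GRAY)
pose9=np.load("w9.npy")
a=rect(np.load("w2.npy"),cv2.imread("pics/w2raw.png"),(.589,-.2715,.223),.012)
m=((abs(X)<103)&(abs(Y)<78)&~((abs(X)<86)&(abs(Y)<57))).astype(np.uint8)*255
for dz in (-.024,-.012,0,.012):
  for nm,lim in(("near",(X<0)),("all",X<90)):
    b=rect(pose9,im,(.5893,-.2707,.223),.082+dz)
    W=np.eye(2,3,dtype=np.float32)
    try:
        cc,W=cv2.findTransformECC(a,b,W,cv2.MOTION_AFFINE,(3,300,1e-6),m*lim.astype(np.uint8),5)
        print(dz,nm,round(cc,3),(W@[115,90,1]-[115,90]).round(2),W[:,:2].round(3).tolist())
    except cv2.error: print(dz,nm,"fail")
E
```

```text
t: 22.8
tool_pos: [0.5761, -0.2081, 0.2819]
orientation: [3.121, 0.355, 0.0]
force: [0.6, 0.2, 0.2]
opening: 0.0374
gripper_force: 0.0
t: 23.55
tool_pos: [0.5756, -0.0284, 0.2805]
orientation: [-3.121, -0.356, 0.004]
force: [-0.6, 0.6, 0.7]
opening: 0.0373
gripper_force: 0.0
-0.024 near fail
-0.024 all fail
-0.012 near fail
-0.012 all fail
0 near fail
0 all fail
0.012 near fail
0.012 all fail
```

```bash
cat > v.py <<'E'
from h import *
c=get_calibration("wrist")
X,Y=np.meshgrid(np.arange(-115,116.),np.arange(-90,91.))
L=np.c_[X.ravel(),Y.ravel(),0*X.ravel()+80]
def rect(n,f,p,z0):
    c["pose"]=np.load(n);q=proj(place(p,L,z0),c,True).reshape(*X.shape,2).astype(np.float32)
    return cv2.cvtColor(cv2.remap(cv2.imread(f),q[...,0],q[...,1],cv2.INTER_LINEAR),cv2.COLOR_BGR2GRAY)
a=rect("w4.npy","pics/w4raw.png",(.5604,.282,-.149),0)
m=((abs(X)<103)&(abs(Y)<78)&~((abs(X)<86)&(abs(Y)<57))).astype(np.uint8)*255
for z in (.058,.07,.082,.094):
    b=rect("w9.npy","pics/w9raw.png",(.5893,-.2707,.223+np.pi),z)
    for M in (cv2.MOTION_EUCLIDEAN,cv2.MOTION_AFFINE):
      try:
        cc,W=cv2.findTransformECC(a,b,np.eye(2,3,dtype=np.float32),M,(3,300,1e-6),m,5)
        print(z,round(cc,3),(W@[115,90,1]-[115,90]).round(2),W[:,:2].round(3).tolist())
      except cv2.error: print(z,"fail")
E
python3 v.py
```

```text
0.058 fail
0.058 fail
0.07 fail
0.07 fail
0.082 0.316 [ 0.65 -1.14] [[1.0, -0.010999999940395355], [0.010999999940395355, 1.0]]
0.082 0.125 [-0.08 -3.49] [[0.9959999918937683, -0.01899999938905239], [-0.026000000536441803, 0.9819999933242798]]
0.094 fail
0.094 fail
```

```bash
python3 -m handwheel '[[-2,-2,2.5,0,0.6],[-3,-3,2.4,0,0.6],[-2.7,-3,0,0,0.6],[0,-0.9,0,0,0.6],[0,0,0,0,0.6],[0,0,0,0,0.6]]'; python3 - <<'E'
from h import *
c=get_calibration("wrist");np.save("w9.npy",c["pose"]);cv2.imwrite("pics/w9raw.png",read_camera("wrist")[:,:,::-1])
E
python3 v.py
```

```text
t: 24.35
tool_pos: [0.4996, -0.1168, 0.3303]
orientation: [-3.121, -0.355, 0.001]
force: [-0.7, -0.5, -0.6]
opening: 0.0372
gripper_force: 0.0
0.058 0.665 [-3.4   9.01] [[0.9990000128746033, 0.04399999976158142], [-0.04399999976158142, 0.9990000128746033]]
0.058 0.676 [ 0.6 11.2] [[1.0779999494552612, 0.027000000700354576], [0.04500000178813934, 1.0950000286102295]]
0.07 0.733 [-0.47  4.43] [[1.0, 0.0], [-0.0, 1.0]]
0.07 0.736 [0.15 6.5 ] [[1.031999945640564, 0.013000000268220901], [0.0, 1.027999997138977]]
0.082 0.774 [-1.21 -0.65] [[1.0, -0.0020000000949949026], [0.0020000000949949026, 1.0]]
0.082 0.798 [-1.2  -0.45] [[0.9940000176429749, 0.00800000037997961], [0.006000000052154064, 0.9879999756813049]]
0.094 0.641 [ -2.52 -11.06] [[1.0, -0.017999999225139618], [0.017999999225139618, 1.0]]
0.094 0.667 [ -2.24 -10.42] [[0.9459999799728394, 0.00800000037997961], [0.03700000047683716, 0.9660000205039978]]
```

The upper tote fits best at its stacked height (underside 82 mm above the bench). Its offset is about 1 mm and its turn error about zero. The gripper is clear, so I'm handing in.

```bash
python3 -c "
from plant import job
print(job.close_job())"
```

```text
the job is handed in; nothing more can be done
None
```

I put the carton upright in the lower tote, turned the other tote end for end, stacked it on the rim and handed the job in at about 24 s of the 64 s; my last measurements (taken numerically, as my picture views were used up) put it at stacked height and about 1 mm off centre, and no verdict came back.

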